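# Latch the mint-green cool box

### The job

The mint-green cool box on the worktop is packed: turn the red T-handle on its lid clockwise as far as it goes, so that the lid is drawn down tight on its rubber gasket, then let go. The cream cool box beside it is airing, so leave its lid and handle just as they are.

Things in the scene. Friction and masses are not known exactly. Their poses are not given: they have to be found in the camera images.
- mint_tee (a point): Centre of the red T-handle's bar on the mint-green cool box (box 260 x 240 mm, 200 mm high, fixed). Bar 80 mm long, 18 wide, 22 high; this point is at its mid-height on the upright stem (18 mm thick) it turns about, 43 mm above the lid, some 250 mm above the worktop; clear lid all round. y axis along the bar, z up; axes turn with the handle. Turning it home draws the point about 7 mm down.
- mint_latch (a joint): Turn of that T-handle, rad, clockwise seen from above: 0 = undone, bar parallel to the box's front edge; 1.571 = home at its stop, bar pointing front to back in line with the two white marks on the lid. Starts at about 0.05 to 0.5. Turns stiffly (up to 0.2 N m) and stays where it is left.
- mint_lip (a point): Middle of the front edge of the mint-green lid, at half its 24 mm thickness: 201 mm above the worktop with the latch undone and the lid standing proud, 191 mm when it is tight on the black gasket. It is drawn down only by turning the T-handle, evenly over the turn; pushing the lid does not close it.
- cream_tip (a point): One end of the bar of the identical red T-handle on the cream cool box, of the same size, which stands left or right of the mint-green one. To be left alone: it shows whether that lid or handle has moved.

How it is judged:
At the end, for the whole second after the job is handed in: The mint-green box's T-handle is within about 10 degrees of its stop (joint above 1.39 rad), its lid is drawn down tight (middle of its front edge within 2 mm of 191 mm), the handle is still and released (value of joint mint_latch above 1.39 rad and height (world z) of mint_lip below 0.193 m and velocity of joint mint_latch between -0.05 and 0.05 rad/s); the robot touches nothing.
It fails at once if the cream box's lid or T-handle is moved (its bar end by more than 15 mm) (distance of cream_tip from where it was at the start of the episode above 0.015 m).
It also fails if it takes over 32 s, if anything falls off the work surface, if the arm or the gripper's body presses on something with over 40 N, if the wrist force passes 120 N, or if a joint passes its speed limit or range.

### The arm

A 6-joint arm with a two-finger parallel gripper is mounted at the origin on the work surface. World frame = base frame: x ahead of the robot, y to its left, z up, the work surface at z = 0. Lengths are in m, angles in rad, forces in N, time in s.
With the tool pointing down it reaches from about 0.325 to 0.925 m from the base axis. Payload 3.1 kg.
Tool frame: the origin (TCP) lies midway between the tips of the shut fingers; the grasp point (between the pads) lies bot.hold_point_z behind it (bot.hold_point_z is the distance from the TCP to the grasp point, in m); z points along the fingers, y is the line along which they close (so a half turn about z gives the same grasp; the last joint's range is limited). The gripper opens to 85 mm and grips with 20 to 120 N. Pads are 22 mm wide; open, the fingers measure 114 mm over their backs; the gripper's body (76 mm by 85 mm) begins 54 mm behind the grasp point. The pads swing forward as they close: fully open they stand 13 mm farther back than shut.
Start: joints at [1.028, 0.217, 1.613, -0, 1.311, -0.112], TCP at [0.261, 0.568, 0.231] pointing down, gripper open.
Joint ranges: [-2.75, 2.75], [-0.78, 2.1], [0.31, 2.55], [-1.13, 4.27], [0.13, 2.63], [-2.58, 2.58]. Speed limits (rad/s): [2.79, 2.79, 3.14, 3.14, 3.14, 3.14].

### API

Orientations are given as a unit quaternion [x, y, z, w].
In Python, from workcell import bot gives the robot as it stands. The module is installed in compiled form; this text tells all that it offers.
- The arm moves only by the tool move_arm, never from a script. Its argument "steps" is a list of rows, each a list of 6 numbers: the shift along the tool's x, y, z normalised to -1 to 1, where 1 is 3 cm, then the turn, a rotation vector about the tool's x, y, z normalised to -1 to 1, where 1 is 0.12 rad. A call has 1 to 20 rows; each row shifts and turns the commanded pose from where the row before left it, along the tool's axes as they then stand; what a row does not reach is not made up. A row lasts 1/8 s, in which the tool goes at most 62.5 mm and 10.7 degrees, less where a joint would pass 70% of its speed; a pose out of reach is approached as far as the arm can. A call with a number of a shift or a turn outside -1 to 1 is refused whole. A call with a gripper value outside its range is refused whole. "gripper" is the closure, from 0 (fully open) to 1 (shut), set as the call begins (left out, the last holds). The fingers move at their own pace and stop on an object; "force" is the grip in N (left out, the last holds). Time passes only in rows, so rows that do not move let the fingers close. It gives the time, the measured TCP pose, the force, the opening and the grip force at its end, in the units of the state.
- bot.read_state(): the state, without advancing time (a new reading comes with each control period).
- bot.camera(name): name is "side" or "top"; returns a dict with "image" (420x560x3 uint8, red, green, blue), "vertical_fov" (degrees; the focal length in pixels is half the picture's height over the tangent of half this angle, whatever the lens; pixels are square), "cx", "cy" (the principal point, pixels), "R" (3x3) and "t" (3): a world point X has camera coordinates R X + t. Camera axes: x right, y down, z forward; pixel columns grow to the right and rows downward; lengths in m; the calibration is good to about 2 mm. A picture is of the moment at which its call begins. There is no depth.
- bot.job_done(): hands the job in; it is judged then, once.
The state is a dict: "t": time; "q": joint angles; "joint_velocities": joint speeds; "joint_torque": joint torques, N m; "eef_pos": TCP position; "orientation": TCP orientation; "wrist_force": force on the tool from outside, world axes, zero at the start; "moment": the same for the moment, N m; "width": finger opening in m; "gripper_force": force on a finger pad.
Only numpy, scipy, OpenCV 4.12 (cv2) and the standard library are available. Lean on these libraries where they do the work, as an engineer would, in place of code of your own. Each camera call takes 0.05 s, during which the arm holds its last target. There are 200 camera calls.

## Working session

There is one attempt and no reset: what is moved stays moved. The work goes in short steps, Python scripts to look and compute and a tool call to move; the robot and the scene stay as the last step left them, time stands still between calls to the robot, and variables do not carry over. Pictures are saved under pics/ and viewed, at most 10 in all, crops included, and the job is handed in when it is done.

Besides the shell and the picture viewer there is one more tool, called after "Call:" as name(argument=value, ...), one argument or row to a line, values as JSON. move_arm: Moves the arm, as the interface text tells. Its arguments: {"type":"object","properties":{"steps":{"type":"array"},"gripper":{"type":"number"},"force":{"type":"number"}},"required":["steps"]}

```bash
mkdir -p pics; python3 - <<'E'
from workcell import bot
import cv2,numpy as np,pickle
d={}
for n in("side","top"):
    c=bot.camera(n); d[n]=c
    cv2.imwrite(f"pics/{n}0.png",c["image"][:,:,::-1]); print(n,c["vertical_fov"],c["cx"],c["cy"],(-c["R"].T@c["t"]).round(3),c["R"].round(2).tolist())
    h=cv2.cvtColor(c["image"],cv2.COLOR_RGB2HSV)
    m=(((h[...,0]<8)|(h[...,0]>172))&(h[...,1]>130)&(h[...,2]>70)).astype(np.uint8)
    k,l,s,ce=cv2.connectedComponentsWithStats(m)
    for i in range(1,k):
        if s[i,4]>30: print(s[i],ce[i].round(1))
pickle.dump(d,open("d0.pkl","wb"))
s=bot.read_state();print({k:np.round(v,3) for k,v in s.items()},bot.hold_point_z)
E
```

```text
side 44.63098759905955 278.0251170446227 207.8933219103252 [0.44  0.799 0.904] [[-1.0, -0.06, -0.02], [-0.02, 0.62, -0.78], [0.06, -0.78, -0.62]]
[ 207   19   52   98 3678] [234.2  64.7]
[254 140  24  19 146] [264.7 147.9]
[296 272  20  40 422] [305.6 291.6]
[ 17 377  22  26 266] [ 25.6 392.6]
[ 39 391  30  29 642] [ 54.5 406.6]
[  0 410   8  10  38] [  4.1 415.2]
top 53.26179461344939 274.5675863025066 219.04423796184415 [0.331 0.005 1.206] [[0.01, -1.0, -0.0], [-0.98, -0.01, -0.18], [0.18, 0.0, -0.98]]
[146  65  11  16  84] [150.9  72.5]
[160  74  17  18 155] [170.4  81.9]
[138  93  10  10  40] [143.4  99. ]
[149  96  18  15 178] [157.9 103.4]
[  53  102   43   41 1187] [ 73.9 122.1]
[365 193  31  23 249] [379.9 203.8]
[169 239  34  14 241] [185.4 245.4]
[  0 410  14  10  64] [  4.8 415.4]
{'t': np.float64(0.1), 'q': array([ 1.028,  0.218,  1.615,  0.   ,  1.311, -0.112]), 'joint_velocities': array([ 0.001, -0.003, -0.004, -0.001,  0.001,  0.002]), 'joint_torque': array([-0.0000e+00, -3.9808e+01, -3.0497e+01, -0.0000e+00,  4.0000e-03,
        0.0000e+00]), 'eef_pos': array([0.261, 0.567, 0.23 ]), 'orientation': array([ 0.214,  0.977, -0.001, -0.   ]), 'wrist_force': array([-0.268, -0.185,  0.366]), 'moment': array([ 0.008, -0.008, -0.011]), 'gripper_force': np.float64(0.0), 'width': np.float64(0.085)} 0.0187
```

View pics/side0.png

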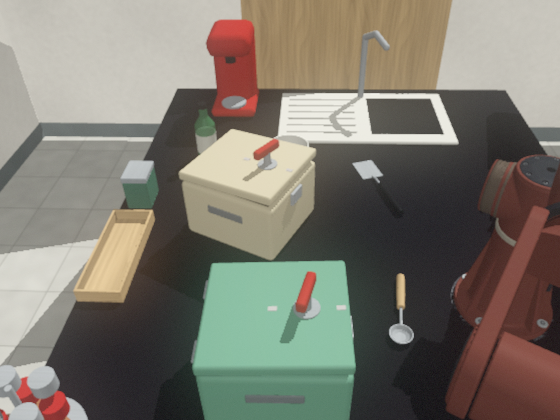

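View pics/top0.png

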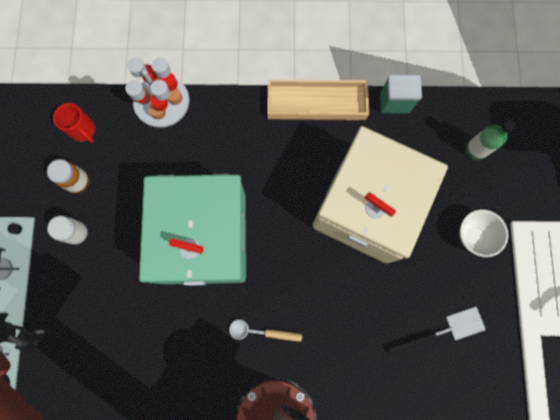

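The side view shows the mint box's handle at about (306,292), and the cream box's at (265,148). In the top view they are at (185,245) and (380,204). The mint lid's white marks are at (190,222) and (189,275) in the top view.

```bash
cat > h.py <<'E'
import cv2,numpy as np
def K(c):
    f=210/np.tan(np.radians(c["vertical_fov"]/2)); return np.array([[f,0,c["cx"]],[0,f,c["cy"]],[0,0,1]])
def tri(a,pa,b,pb):
    P=[K(c)@np.c_[c["R"],c["t"]] for c in(a,b)]
    X=cv2.triangulatePoints(P[0],P[1],np.float64(pa).reshape(2,1),np.float64(pb).reshape(2,1)).ravel(); X=X[:3]/X[3]
    e=[np.round((p@np.r_[X,1])[:2]/(p@np.r_[X,1])[2]-q,1) for p,q in zip(P,(pa,pb))]
    return X,e
def plane(c,p,z):
    d=c["R"].T@np.linalg.inv(K(c))@np.r_[p,1]; o=-c["R"].T@c["t"]; return o+d*(z-o[2])/d[2]
def red(c,box):
    h=cv2.cvtColor(c["image"],cv2.COLOR_RGB2HSV)
    m=(((h[...,0]<8)|(h[...,0]>172))&(h[...,1]>130)&(h[...,2]>70)).astype(np.uint8)
    x,y,w,g=box; r=np.zeros_like(m); r[y:y+g,x:x+w]=m[y:y+g,x:x+w]; return r
E
python3 - <<'E'
import pickle; from h import *
d=pickle.load(open("d0.pkl","rb")); s,t=d["side"],d["top"]
def ends(c,box):
    ys,xs=np.nonzero(red(c,box)); p=np.c_[xs,ys].astype(float); m=p.mean(0); u=np.linalg.svd(p-m,full_matrices=False)[2][0]; k=(p-m)@u
    return m,[m+u*k.min(),m+u*k.max()]
ms,es=ends(s,(290,265,40,55)); mt,et=ends(t,(160,230,50,30))
print("es",es,"et",et)
print("centre",tri(s,ms,t,mt))
# pair ends
for i in(0,1):
  for j in(0,1): print(i,j,tri(s,es[i],t,et[j]))
for e in et: print("top ends on z=.26",plane(t,e,.26))
print("marks z.213", [plane(t,p,.213) for p in((190,222.5),(189.5,274))], [plane(s,p,.213) for p in((272,308.5),(341,308))])
# mint lid outline
h=cv2.cvtColor(t["image"],cv2.COLOR_RGB2HSV); m=cv2.inRange(h,(65,60,90),(90,255,255)); m[:,:120]=0; m[:,260:]=0
r=cv2.minAreaRect(np.argwhere(m[:268])[:,::-1].astype(np.float32)); print(r,[plane(t,p,.213).round(3) for p in cv2.boxPoints(r)])
m=cv2.resize(t["image"][160:300,120:270],None,fx=4,fy=4)[:,:,::-1]; cv2.imwrite("pics/crop0.png",m)
E
```

```text
es [array([312.00627594, 272.00205097]), array([299.33303263, 310.78203602])] et [array([168.98421414, 241.05983809]), array([202.30344195, 249.84976895])]
centre (array([0.4418337 , 0.21039313, 0.25321224]), [array([-0.2, -0. ]), array([-0. ,  0.2])])
0 0 (array([0.43639992, 0.23117225, 0.32281602]), [array([-2.8, -0.5]), array([-0.4,  3.2])])
0 1 (array([0.4313164 , 0.17022342, 0.25950469]), [array([-0.2, -0. ]), array([-0. ,  0.2])])
1 0 (array([0.45164087, 0.24936739, 0.24976761]), [array([-0.3, -0.1]), array([-0. ,  0.3])])
1 1 (array([0.44787358, 0.18501276, 0.17229599]), [array([2.5, 0.4]), array([ 0.3, -2.7])])
top ends on z=.26 [0.45113658 0.24671258 0.26      ]
top ends on z=.26 [0.43168387 0.17010602 0.26      ]
marks z.213 [array([0.50250859, 0.21050405, 0.213     ]), array([0.37942638, 0.20621441, 0.213     ])] [array([0.49928748, 0.21532027, 0.213     ]), array([0.37976857, 0.20958361, 0.213     ])]
((192.5, 221.0), (92.0, 105.0), 90.0) [array([0.62 , 0.339, 0.213]), array([0.622, 0.081, 0.213]), array([0.397, 0.076, 0.213]), array([0.395, 0.324, 0.213])]
```

View pics/crop0.png

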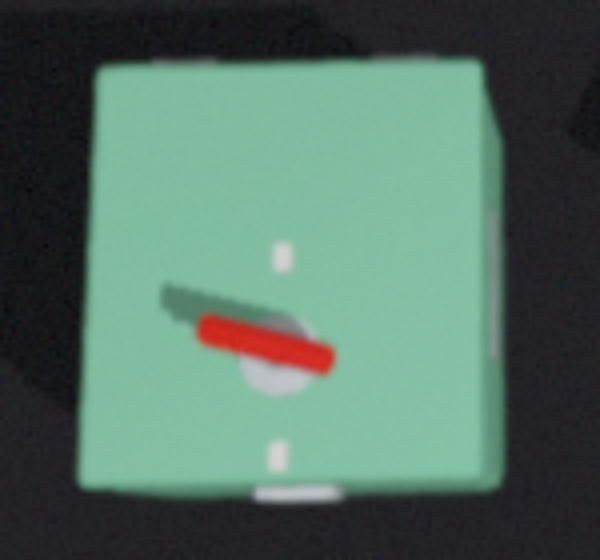

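Call:
move_arm(
  steps=[
    [0, 0, -1, 0, 0, 0],
    [0, 0, -1, 0, 0, 0],
    [0, 0, -1, 0, 0, 0],
    [0, 0, -1, 0, 0, 0],
    [-0.95, -0.755, 0, 0, 0, 0],
    [-0.95, -0.755, 0, 0, 0, 0],
    [-0.95, -0.755, 0, 0, 0, 0],
    [-0.95, -0.755, 0, 0, 0, 0],
    [-0.95, -0.755, 0, 0, 0, 0],
    [-0.95, -0.755, 0, 0, 0, 0],
    [-0.95, -0.755, 0, 0, 0, 0],
    [-0.95, -0.755, 0, 0, 0, 0],
    [-0.95, -0.755, 0, 0, 0, 0],
    [-0.95, -0.755, 0, 0, 0, 0],
    [-0.95, -0.755, 0, 0, 0, 0],
  ],
  gripper=0,
)

```text
t: 1.98
eef_pos: [0.4419, 0.2094, 0.3507]
orientation: [0.214, 0.977, -0.0, -0.0]
wrist_force: [-0.2, 0.8, -0.2]
width: 0.0855
gripper_force: 0.0
```

Call:
move_arm(
  steps=[
    [0, 0, 0, 0, 0, 0.965],
    [0, 0, 0, 0, 0, 0.965],
    [0, 0, 0, 0, 0, 0.965],
    [0, 0, 0, 0, 0, 0.965],
    [0, 0, 0, 0, 0, 0.965],
    [0, 0, 0, 0, 0, 0.965],
    [0, 0, 0, 0, 0, 0.965],
    [0, 0, 0, 0, 0, 0.965],
    [0, 0, 0, 0, 0, 0.965],
    [0, 0, 0, 0, 0, 0.965],
    [0, 0, 0, 0, 0, 0.965],
    [0, 0, 0, 0, 0, 0.965],
    [0, 0, 0, 0, 0, 0],
  ],
)

```text
t: 3.6
eef_pos: [0.4415, 0.2105, 0.3507]
orientation: [0.789, 0.614, -0.0, -0.0]
wrist_force: [0.9, -0.1, -0.5]
width: 0.0854
gripper_force: 0.0
```

```bash
python3 - <<'E'
from workcell import bot; import numpy as np
from scipy.spatial.transform import Rotation as R
s=bot.read_state(); r=R.from_quat(s["orientation"]).as_matrix()
print(s["t"],s["q"].round(3),s["eef_pos"],r.round(3).tolist(),s["wrist_force"].round(1)); print("yaw y deg",np.degrees(np.arctan2(r[1,1],r[0,1])))
print("target in tool units",r.T@(np.array([.441,.210,.253-.0187])-s["eef_pos"])/.03)
E
```

```text
3.6 [ 0.301 -0.154  1.773 -0.     1.523  0.55 ] [0.44148283 0.21051893 0.35072161] [[0.246, 0.969, -0.001], [0.969, -0.246, -0.0], [-0.001, -0.001, -1.0]] [ 0.9 -0.1 -0.5]
yaw y deg -14.223485185234553
target in tool units [-0.01855272 -0.00790585  3.88073985]
```

Call:
move_arm(
  steps=[
    [0, 0, 0.8, 0, 0, 0],
    [0, 0, 0.8, 0, 0, 0],
    [0, 0, 0.8, 0, 0, 0],
    [0, 0, 0.8, 0, 0, 0],
    [0, 0, 0.65, 0, 0, 0],
    [0, 0, 0, 0, 0, 0],
  ],
)

```text
t: 4.35
eef_pos: [0.4402, 0.2101, 0.2336]
orientation: [0.789, 0.614, -0.002, -0.001]
wrist_force: [0.2, -0.1, 0.5]
width: 0.0854
gripper_force: 0.0
```

Call:
move_arm(
  steps=[
    [0, 0, 0, 0, 0, 0],
    [0, 0, 0, 0, 0, 0],
    [0, 0, 0, 0, 0, 0],
    [0, 0, 0, 0, 0, 0],
    [0, 0, 0, 0, 0, 0],
    [0, 0, 0, 0, 0, 0],
    [0, 0, 0, 0, 0, 0],
    [0, 0, 0, 0, 0, 0],
  ],
  gripper=1,
  force=50,
)

```text
t: 5.35
eef_pos: [0.4421, 0.2108, 0.2366]
orientation: [0.79, 0.614, 0.0, 0.0]
wrist_force: [0.3, -1.1, 4.2]
width: 0.0173
gripper_force: 51.5
```

Gripped at about 18 mm. I'll turn it in stages, following the bar down.

Call:
move_arm(
  steps=[
    [0, 0, 0.014, 0, 0, 0.7],
    [0, 0, 0.014, 0, 0, 0.7],
    [0, 0, 0.014, 0, 0, 0.7],
    [0, 0, 0.014, 0, 0, 0.7],
    [0, 0, 0.014, 0, 0, 0.7],
    [0, 0, 0.014, 0, 0, 0.7],
    [0, 0, 0.014, 0, 0, 0.7],
    [0, 0, 0.014, 0, 0, 0.7],
    [0, 0, 0.014, 0, 0, 0.7],
    [0, 0, 0.014, 0, 0, 0.7],
    [0, 0, 0.014, 0, 0, 0.7],
    [0, 0, 0.014, 0, 0, 0.7],
    [0, 0, 0, 0, 0, 0],
    [0, 0, 0, 0, 0, 0],
  ],
)

```text
t: 7.1
eef_pos: [0.4419, 0.2091, 0.2317]
orientation: [0.988, 0.156, 0.0, 0.002]
wrist_force: [-3.4, -3.9, 7.0]
width: 0.0172
gripper_force: 49.9
```

```bash
cat > st.py <<'E'
from workcell import bot; import numpy as np
from scipy.spatial.transform import Rotation as R
s=bot.read_state(); r=R.from_quat(s["orientation"]).as_matrix()
print(s["t"],s["q"].round(3),s["eef_pos"],s["wrist_force"].round(1),s["moment"].round(2),s["width"],"yaw y deg",np.degrees(np.arctan2(r[1,1],r[0,1])))
E
python3 st.py
```

```text
7.1 [ 0.301 -0.078  1.926 -0.004  1.295  1.559] [0.44193563 0.20905874 0.2317104 ] [-3.4 -3.9  7. ] [-0.98  0.22 -0.12] 0.017249204829650908 yaw y deg -72.03484390247377
```

Call:
move_arm(
  steps=[
    [0, 0, 0.01, 0, 0, 0.4],
    [0, 0, 0.01, 0, 0, 0.4],
    [0, 0, 0.01, 0, 0, 0.4],
    [0, 0, 0.01, 0, 0, 0.4],
    [0, 0, 0.01, 0, 0, 0.4],
    [0, 0, 0, 0, 0, 0.3],
    [0, 0, 0, 0, 0, 0.2],
    [0, 0, 0, 0, 0, 0.2],
    [0, 0, 0, 0, 0, 0],
    [0, 0, 0, 0, 0, 0],
  ],
)

```text
t: 8.35
eef_pos: [0.4415, 0.2085, 0.2303]
orientation: [1.0, -0.002, -0.0, 0.003]
wrist_force: [-4.4, -6.6, 10.4]
width: 0.017
gripper_force: 56.5
```

```bash
python3 st.py
```

```text
8.35 [ 0.301 -0.077  1.927 -0.006  1.294  1.878] [0.44146879 0.2085106  0.23031373] [-4.4 -6.6 10.4] [-1.03  0.52  1.33] 0.016972909874740955 yaw y deg -90.27726572241767
```

The moment has jumped to 1.3 N m, so the handle is at its stop. Next I release and retreat.

Call:
move_arm(
  steps=[
    [0, 0, 0, 0, 0, -0.2],
    [0, 0, 0, 0, 0, 0],
    [0, 0, 0, 0, 0, 0],
    [0, 0, 0, 0, 0, 0],
    [0, 0, 0, 0, 0, 0],
    [0, 0, 0, 0, 0, 0],
    [0, 0, 0, 0, 0, 0],
    [0, 0, 0, 0, 0, 0],
  ],
  gripper=0,
)

```text
t: 9.35
eef_pos: [0.4418, 0.2106, 0.2293]
orientation: [1.0, 0.007, 0.0, -0.0]
wrist_force: [0.2, 0.6, -0.4]
width: 0.0854
gripper_force: 0.0
```

Call:
move_arm(
  steps=[
    [0, 0, -0.7, 0, 0, 0],
    [0, 0, -0.8, 0, 0, 0],
    [0, 0, -0.8, 0, 0, 0],
    [0, 0, -0.8, 0, 0, 0],
    [0, 0, -0.8, 0, 0, 0],
    [0, 1, 0, 0, 0, 0],
    [0, -1, 0, 0, 0, 0],
    [0, -1, 0, 0, 0, 0],
    [0, -1, 0, 0, 0, 0],
    [0, -1, 0, 0, 0, 0],
    [0, -1, 0, 0, 0, 0],
    [0, -1, 0, 0, 0, 0],
    [0, -1, 0, 0, 0, 0],
    [0, -1, 0, 0, 0, 0],
    [0, -1, 0, 0, 0, 0],
    [0, 0, 0, 0, 0, 0],
    [0, 0, 0, 0, 0, 0],
    [0, 0, 0, 0, 0, 0],
  ],
)

```text
t: 11.6
eef_pos: [0.4388, 0.4497, 0.3463]
orientation: [1.0, 0.006, 0.0, 0.0]
wrist_force: [-0.7, -0.1, 0.5]
width: 0.0855
gripper_force: 0.0
```

```bash
python3 st.py; python3 - <<'E'
from h import *; from workcell import bot
s,t=bot.camera("side"),bot.camera("top")
a=cv2.resize(s["image"][110:400,170:380],None,fx=2,fy=2); b=cv2.resize(t["image"][110:400,120:310],None,fx=2,fy=2)
cv2.imwrite("pics/end.png",np.hstack([a,b])[:,:,::-1])
for n,c,bx in(("side",s,(285,255,60,65)),("top",t,(160,220,60,50)),("cream side",s,(250,135,40,30)),("cream top",t,(360,188,45,32))):
    ys,xs=np.nonzero(red(c,bx)); print(n,xs.mean().round(1) if len(xs) else 0,ys.mean().round(1) if len(xs) else 0,len(xs),np.ptp(xs) if len(xs) else 0,np.ptp(ys) if len(xs) else 0)
E
```

```text
11.6 [ 0.686  0.157  1.47  -0.     1.515  2.245] [0.43879791 0.44974133 0.34633525] [-0.7 -0.1  0.5] [ 0.04 -0.   -0.01] 0.08549574228965708 yaw y deg -89.2945737919916
side 0 0 0 0 0
top 186.4 247.0 259 8 33
cream side 0 0 0 0 0
cream top 379.8 203.8 249 30 22
```

View pics/end.png

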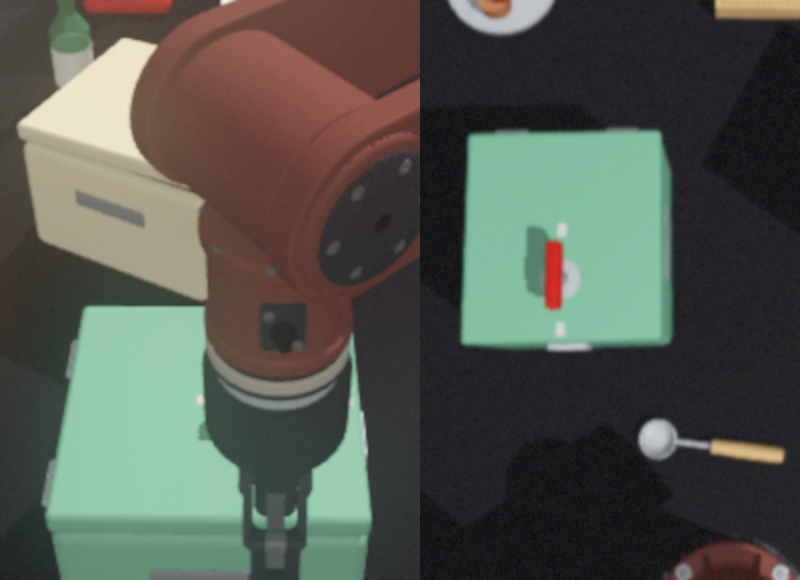

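The top view shows the bar running front to back in line with the white marks at crop (562,230) and (560,329), to within a degree or so. The cream handle hasn't moved, still at (380,204) in the top view. The gripper is clear, so I'm handing in.

```bash
python3 -c "
from workcell import bot; print(bot.job_done())"
```

```text
the job is handed in; nothing more can be done
None
```

The mint box's T-handle is turned clockwise to its stop and released, with its bar in line with the white marks; the cream handle hasn't moved, and the job was handed in at about 12 s (I inferred the lid's tightness from the handle reaching its stop and didn't measure its height; no verdict was returned).

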